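# Function test of the workshop stop button

### The arm

A 6-joint arm with a two-finger parallel gripper is mounted at the origin on a cart in front of the work surface, level with it; the furniture and walls round the work are solid. World frame = base frame: x ahead of the robot, y to its left, z up, the work surface at z = 0. Lengths are in mm, angles in rad, forces in N, time in s.
With the tool pointing down it reaches from about 275 to 825 mm from the base axis. Payload 4.9 kg.
Tool frame: the origin (TCP) lies at the very end of the fingers, on their centre line; the grasp point (between the pads) lies 19 mm behind it; z points along the fingers, y is the line along which they close (so a half turn about z gives the same grasp; the last joint's range is limited). The gripper opens to 85 mm and grips with 20 to 120 N. Pads are 22 mm wide; open, the fingers measure 114 mm over their backs; the gripper's body (76 mm by 85 mm) begins 54 mm behind the grasp point. The pads swing forward as they close: fully open they stand 13 mm farther back than shut.
Start: joints at [1.047, 0.326, -0.193, 1.052, 0, 1.437], TCP at [208.998, 508.762, 231.281] pointing down, gripper open.
Joint ranges: [-2.65, 2.65], [-0.97, 1.79], [-1.3, 1.35], [-1.93, 2.1], [-1.47, 1.37], [-3.14, 3.14]. Speed limits (rad/s): [2.57, 2.57, 3.14, 3.14, 3.14, 3.14].

### API

Orientations are given as [roll, pitch, yaw] about the fixed x, y, z axes, in that order (R = Rz(yaw) Ry(pitch) Rx(roll)).
In Python, from bench import bot, solve_ik, imaging gives the robot as it stands. Calls block until the motion is done:
- bot.move_ptp(position, orientation): joint-space move of the TCP to a pose.
- bot.movel(position, rot=None, max_speed=150, threshold=None): straight line of the TCP; rot=None keeps the orientation; max_speed is the mean speed in mm/s. With threshold (N) it stops when the force on the tool has changed by that much, and returns True; else False.
- bot.move_j(angles): joint-space move.
- bot.grip(opening, effort=None): opening from 0.0 (shut) to 1.0 (fully open); effort is the grip in N (None keeps the last); returns when the fingers have stopped.
- bot.dwell(seconds).
- solve_ik(position, orientation): joint angles nearest the present ones, or None.
- bot.get_state(): the state.
- imaging.capture(name): name is "side" or "top"; returns the picture (480x640x3 uint8, blue, green, red); there is no depth.
- imaging.camera_model(name): a dict with "K" (3x3 intrinsics, pixels), "position" and "rotation" of the camera in the world. Camera axes: x right, y up, looking along -z (the intrinsics and any distortion apply to the point x, -y, -z); pixel columns grow to the right and rows downward; lengths in mm; the calibration is good to about 2 mm. A picture is of the moment at which its call begins. camera_model takes no time and is no camera call.
A pose or a line that the arm cannot do raises bot.IKError and nothing moves.
- bot.sign_off(): hands the job in; it is judged then, once.
The state is a dict: "t": time; "qpos": joint angles; "joint_velocities": joint speeds; "effort": joint torques, N m; "tcp_pos": TCP position; "orientation": TCP orientation; "contact_force": force on the tool from outside, world axes, zero at the start; "wrist_torque": the same for the moment, N m; "opening": opening from 0.0 (shut) to 1.0 (fully open); "gripper_force": force on a finger pad.
Only numpy, scipy, OpenCV 4.12 (cv2) and the standard library are available. Lean on these libraries where they do the work, as an engineer would, in place of code of your own. Each camera call takes 0.05 s, during which the arm holds its last target. There are 200 camera calls.

### The job

Test the workshop's stop button, the mushroom-shaped one with a bar across its cap: press it in until it latches, then take the hand off it so that it is seen to stay in. Then push against one side of its bar with a fingertip, without gripping the bar, to turn it clockwise (seen from above) until it releases, and let it spring back out and round by itself. Leave the start button on the smaller box unpressed, and do not shift the tools and materials lying about.

Things in the scene. Friction and masses are not known exactly. Their poses are not given: they have to be found in the camera images.
- bar_top (a point): centre of the top of the bar on the stop button, the place to press; 108 mm above the bench when the button is out; moves with the button. Its z is up, its x runs along the bar (away from the robot at yaw 0), its y across it; it turns with the button
- bar_near (a point): end of the bar's top on the robot's side, 38 mm from bar_top along the bar's -x; moves and turns with the button. To release, this end moves to the robot's left (+y)
- bar_far (a point): end of the bar's top on the far side, 38 mm from bar_top along the bar's +x; moves and turns with the button. To release, this end moves to the robot's right (-y)
- stop_press (a joint): how far the stop button is pressed in, m: 0 = fully out, 0.012 = fully in, against a hard stop. It is sprung outward and passes a catch on the way: pressing takes 4 N, rising to about 8 N, so a push of 15 to 20 N is surely at the stop. Past about 0.010 it catches; let go, it rests latched at about 0.0095 and does not come out by itself
- stop_head (a joint): twist of the stop button about its upright axis, rad: 0 = at rest, growing clockwise seen from above, stop at 0.9. A spring turns it back to 0 (0.03 to 0.08 N m). Once latched, it lets go at about 0.43 and jumps up 9.5 mm with cap and bar; it turns back to 0 when no longer pushed
- bar_left: rubber pad on the bar's +y face (the robot's left), 76x3x18 mm, its upper edge 3.5 mm below the bar's top; origin on the button's axis at the cap's underside
- bar_right: rubber pad on the bar's -y face (the robot's right), 76x3x18 mm, its upper edge 3.5 mm below the bar's top; origin on the button's axis at the cap's underside
- stop_button: the turning part: black mushroom cap of 90 mm diameter, top face 16 mm (middle) falling to 9 mm (rim) above its underside; across it an upright bar 80 mm long, 13 mm wide (18 over its pads), top 38 mm above the underside, so 22 to 27 mm above the cap. Origin on the axis at the cap's underside, 70 mm above the bench when out; axes as bar_top
- start_button (a joint): travel of the start button, m: 0 = out, 0.005 = fully in (about 4 N). A plain round push button of 30 mm diameter on the smaller grey box (80x80x45 mm, fixed), its top 66 mm above the bench. To be left alone
- start_box: the smaller grey box with the start button at its middle; origin at the centre of its underside
- tape_measure: tape measure, 32x76x58 mm, loose, standing between the two boxes; origin at the centre of its underside. A bystander
- pencil: flat carpenter pencil, 13x151x8 mm, loose, lying in front of the tape measure; origin at the centre of its underside. A bystander
- spoon_blank: wooden spoon blank, 47x231x16 mm, loose, at the left; origin at the centre of its underside. A bystander
- block_plane: block plane, 46x160x43 mm, loose, at the left; origin at the centre of its underside. A bystander
- offcut_3: wood offcut, 50x84x32 mm, loose, behind the boxes; origin at the centre of its underside. A bystander
- stop_box: the larger of two grey boxes on the bench (110x110x50 mm, aluminium cover, fixed), with the stop button at its middle; origin at the centre of its underside
Not all that is in view belongs to the job. Leave any purple look-alike of the start_box alone.

How it is judged (in metres and radians):
On the way, in this order (a step that is already met when the one before it is completed fails the run):
1. the stop button has been pressed and stays latched in with the hand off it (value of joint stop_press above 0.0075 m and contact force between each of the fingers, the arm and stop_button below 0.3 N), for 0.2 s.
2. the latched button is turned clockwise (value of joint stop_head above 0.3 rad).
3. the latch lets go and the button comes out (value of joint stop_press below 0.003 m), for 0.1 s.
At the end, for the whole second after the job is handed in: The stop button is out again (within 2 mm) and turned back to rest (within 0.1 rad), after having been latched with the hand off and released by turning; the start button is out; every loose bystander is within 30 mm of where it began (value of joint stop_press below 0.002 m and value of joint stop_head below 0.1 rad and value of joint start_button below 0.0015 m and distance of each of tape_measure, pencil, spoon_blank, block_plane, offcut_3 from where it was at the start of the episode below 0.03 m); the robot touches nothing.
It fails at once if the start button is pressed (more than 2 mm) (value of joint start_button above 0.002 m).
It fails at once if the bar is gripped: both its faces are pressed at once (contact force between the fingers and bar_left above 1 N and contact force between the fingers and bar_right above 1 N).
It fails at once if a loose bystander is shifted by more than 30 mm or lifted (distance of any of tape_measure, pencil, spoon_blank, block_plane, offcut_3 from where it was at the start of the episode above 0.03 m).
It also fails if it takes over 40 s, if anything falls off the work surface, if the arm or the gripper's body presses on something with over 40 N, if the wrist force passes 120 N, or if a joint passes its speed limit or range.

## Working session

There is one attempt and no reset: what is moved stays moved. The work goes in short steps, each a Python script; the robot and the scene stay as the last script left them, time stands still between calls to the robot, and variables do not carry over. Pictures are saved under pics/ and viewed, at most 10 in all, crops included, and the job is handed in when it is done.

```bash
mkdir -p pics; python3 - <<'E'
from bench import bot, imaging
import cv2
for n in("top","side"):
    cv2.imwrite(f"pics/{n}0.png",imaging.capture(n))
    m=imaging.camera_model(n); print(n,m)
print(bot.get_state())
E
```

```text
top {'K': array([[532.91177067,   0.        , 323.55963587],
       [  0.        , 532.91177067, 241.72577618],
       [  0.        ,   0.        ,   1.        ]]), 'position': array([ 366.43542613,   93.87578074, 1483.19119523]), 'rotation': array([ 0.12076021,  0.00505934, -1.59900245])}
side {'K': array([[498.17784752,   0.        , 332.05269577],
       [  0.        , 498.17784752, 246.80279697],
       [  0.        ,   0.        ,   1.        ]]), 'position': array([  44.81077402, -737.38655643,  777.50561053]), 'rotation': array([ 0.96245437,  0.00719017, -0.54627587])}
{'t': 0.1, 'qpos': array([ 1.04682463e+00,  3.26860494e-01, -1.93490399e-01,  1.05198440e+00,
        6.64340384e-07,  1.43663370e+00]), 'joint_velocities': array([ 0.00048893, -0.00118494,  0.00230648, -0.00232062,  0.00108997,
        0.00028412]), 'effort': array([ 1.53003959e-03, -4.44241548e+01,  2.63036907e+01,  7.91110389e-03,
       -5.39197401e-05, -1.74301022e-05]), 'tcp_pos': array([208.7155703 , 508.30023586, 230.58270242]), 'orientation': array([-3.14006761e+00, -2.06510660e-04,  2.75178343e+00]), 'contact_force': array([-0.68252661, -0.46171582,  0.13616809]), 'wrist_torque': array([-0.01550154, -0.05330681,  0.00261671]), 'gripper_force': 0.0, 'opening': 1.0013038993437084}
```

View pics/top0.png

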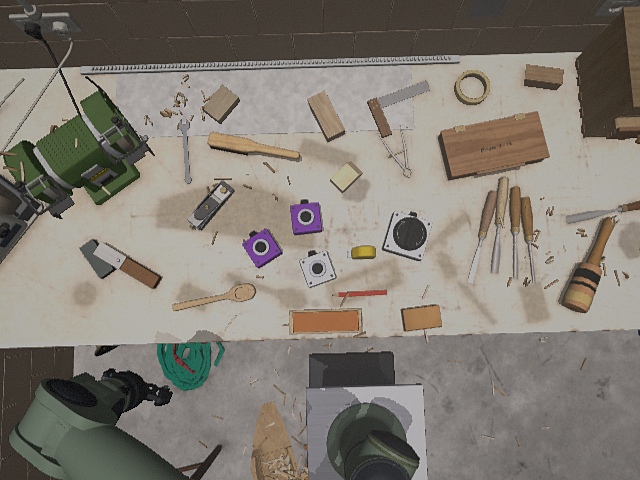

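View pics/side0.png

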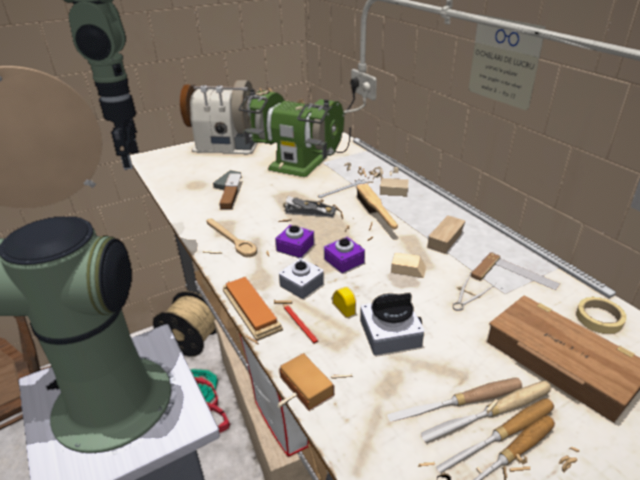

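The stop button is the black mushroom on the larger grey box: top ≈(408,233), side ≈(392,308). The other candidates are the smaller grey box with the start button (top (318,267)) and two purple look-alikes ((262,247) and (306,217)). Only the first has a bar across its cap. I'll confirm that in an enlarged crop.

```bash
python3 - <<'E'
import cv2,numpy as np
a=cv2.imread("pics/top0.png")[200:270,370:450]; b=cv2.imread("pics/side0.png")[280:360,350:430]
f=lambda x:cv2.resize(x,(400,400*x.shape[0]//x.shape[1]),interpolation=cv2.INTER_CUBIC)
a,b=f(a),f(b); a=cv2.convertScaleAbs(a,alpha=1.5,beta=20);b=cv2.convertScaleAbs(b,alpha=1.5,beta=20)
o=np.zeros((400,800,3),np.uint8); o[:a.shape[0],:400]=a;o[:b.shape[0],400:]=b
cv2.imwrite("pics/crop1.png",o)
E
cat > h.py <<'E'
import numpy as np
from scipy.spatial.transform import Rotation as R
from bench import bot, imaging
def cam(n):
    m=imaging.camera_model(n); return m["K"],np.array(m["position"]),R.from_euler("xyz",m["rotation"]).as_matrix()
def ray(n,u,v,z):
    K,p,r=cam(n); d=np.linalg.solve(K,[u,v,1]); d=r@(d*[1,-1,-1]); return p+d*(z-p[2])/d[2]
def proj(n,X):
    K,p,r=cam(n); c=r.T@(np.array(X)-p); q=K@(c*[1,-1,-1]); return q[:2]/q[2]
E
python3 -c "
from h import *
print(ray('top',408,233,100),ray('side',392,308,100))"
```

```text
[ 551.04963193 -125.46204594  100.        ] [ 536.48723437 -152.45186752  100.        ]
```

View pics/crop1.png

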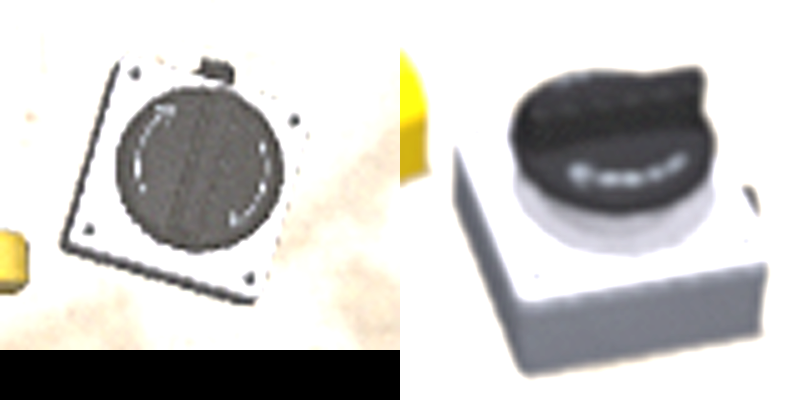

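The crop confirms it: a black mushroom with a raised bar and clockwise arrows. The cap's centre is at about (409.9,233.6) in the top view, and the bar leans to the right. I'll compute the pose and overlay the model on both views.

```bash
python3 - <<'E'
from h import *
import cv2
px=lambda x,y:(370+x/5,200+y/5)
c=ray('top',*px(199,168),80); print(c)
C=[ray('top',*px(*p),50)[:2] for p in((120,60),(67,241),(252,296),(308,125))]
C=np.array(C);print(C,C.mean(0)); 
for i in range(4): d=C[(i+1)%4]-C[i];print(np.linalg.norm(d),np.arctan2(d[1],d[0])%(np.pi/2)-np.pi/2)
b=[ray('top',*px(*p),108) for p in((185,235),(216,102))];d=b[1]-b[0];print('bar',np.arctan2(d[1],d[0]))
x,y=c[:2];yaw=-.30
o=[]
for n,(u,v) in(("top",(370,200)),("side",(350,280))):
    im=cv2.imread(f"pics/{n}0.png")[v:v+80,u:u+80]; im=cv2.resize(cv2.convertScaleAbs(im,alpha=1.8,beta=20),(400,400),interpolation=cv2.INTER_CUBIC)
    Rz=R.from_euler("z",yaw).as_matrix()
    def poly(P,col):
        q=np.array([(proj(n,Rz@p+[x,y,0])-[u,v])*5+2 for p in np.array(P,float)]);cv2.polylines(im,[q.astype(int)],True,col,1)
    poly([(-40,-6.5,108),(40,-6.5,108),(40,6.5,108),(-40,6.5,108)],(0,0,255))
    poly([(45*np.cos(t),45*np.sin(t),79) for t in np.linspace(0,6.28,50)],(0,255,0))
    poly([(-55,-55,50),(55,-55,50),(55,55,50),(-55,55,50)],(255,0,0))
    o.append(im)
cv2.imwrite("pics/ov.png",np.hstack(o))
print('start',ray('top',318,268,60),'tape',ray('top',363,252,58),'offcut',ray('top',346,177,30))
E
```

```text
[ 551.97457659 -133.33096911   80.        ]
[[ 616.54546334  -98.00757206]
 [ 518.20460097  -65.00250101]
 [ 485.53304903 -163.40954023]
 [ 577.78721568 -198.46309764]] [ 549.51758226 -131.22067773]
103.73167272733191 -0.32380632567516887
103.6888406484338 -0.3205538725763739
98.68932643514431 -0.36311834850563796
107.67318320453421 -0.3682270960353293
bar -0.273527504157428
start [468.95155526 113.06135236  60.        ] tape [508.6713658   -8.93177722  58.        ] offcut [722.78692181  28.60072283  30.        ]
```

View pics/ov.png

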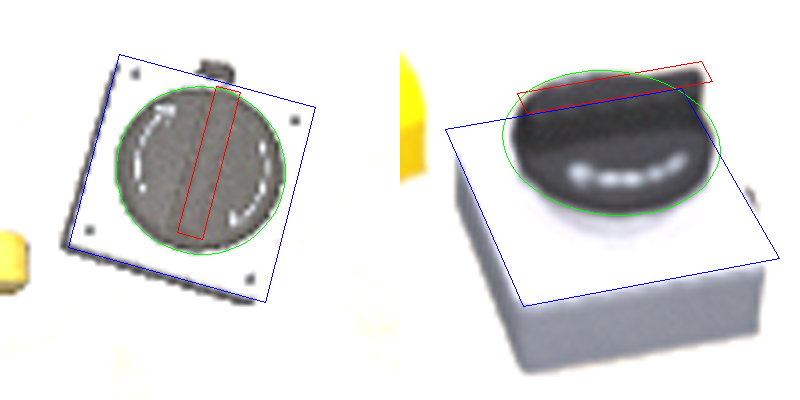

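The model fits both views: button at about (552,-133), bar yaw about -0.30. Next I'll press with shut fingers, retract and look.

```bash
cat >> h.py <<'E'
X,Y,YAW=552.,-133.,-0.30
def bar(px,py,th=0):
    c,s=np.cos(YAW-th),np.sin(YAW-th); return X+c*px-s*py, Y+s*px+c*py
def rot(th=0): return [np.pi,0,np.pi+YAW-th]
def st(l=""):
    s=bot.get_state(); print(l,round(s["t"],2),s["tcp_pos"].round(1),s["contact_force"].round(2),s["wrist_torque"].round(2))
E
python3 - <<'E'
from h import *
import cv2
bot.grip(0.0); 
bot.move_ptp([X,Y,170],rot()); st("above")
bot.movel([X,Y,116],max_speed=100); st("near")
print(bot.movel([X,Y,88],max_speed=15,threshold=18)); st("pressed")
bot.movel([X,Y,135],max_speed=80); bot.dwell(0.5); st("off")
p=bar(-30,-75)
bot.movel([*p,150],max_speed=150); st("side")
o=[cv2.resize(imaging.capture(n)[v-20:v+100,u-20:u+100],(400,400),interpolation=cv2.INTER_CUBIC) for n,(u,v) in(("top",(370,200)),("side",(350,260)))]
cv2.imwrite("pics/latched.png",cv2.convertScaleAbs(np.hstack(o),alpha=1.5,beta=20))
E
```

```text
above 3.45 [ 552.2 -132.1  170.1] [-0.17  0.4  -0.21] [ 0.03 -0.03  0.  ]
near 4.14 [ 552.3 -133.   116.3] [0.26 0.18 0.49] [0.   0.01 0.01]
True
pressed 5.46 [ 552.3 -133.3   96. ] [-0.86  1.3   5.64] [0.11 0.34 0.01]
off 6.61 [ 552.  -133.   134.9] [ 0.02  0.94 -0.53] [-0.02  0.05  0.  ]
side 7.31 [ 501.4 -195.7  150.1] [-0.25 -0.37  0.4 ] [-0.01 -0.03 -0.03]
```

View pics/latched.png

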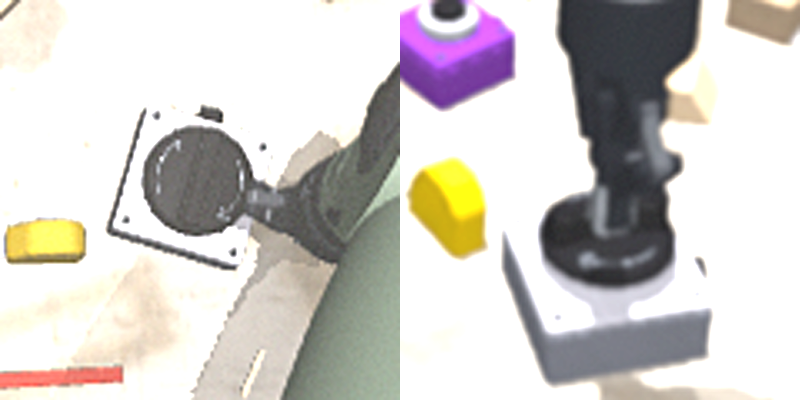

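The button is latched: in the side view the cap-to-box gap shrank from about 15 px to 10 px. The tool bottomed at z=96, and the hand is now off. Next I'll turn the bar with the fingertip on its right face near the near end.

```bash
python3 - <<'E'
from h import *
import cv2
Z=87
bot.movel([*bar(-30,-42),150],rot(),max_speed=150)
bot.movel([*bar(-30,-42),Z],max_speed=100); st("down")
print(bot.movel([*bar(-30,-23),Z],max_speed=25,threshold=3)); st("contact?")
for th in(.15,.3,.4,.5,.6,.68):
    bot.movel([*bar(-30,-23.5,th),Z],rot(th),max_speed=40); st(th)
o=[cv2.resize(imaging.capture(n)[v-20:v+100,u-20:u+100],(400,400),interpolation=cv2.INTER_CUBIC) for n,(u,v) in(("top",(370,200)),("side",(350,260)))]
cv2.imwrite("pics/turned.png",cv2.convertScaleAbs(np.hstack(o),alpha=1.5,beta=20))
E
```

```text
down 8.56 [ 511.2 -164.6   87.4] [-0.19 -0.33  0.1 ] [ 0.01  0.01 -0.07]
False
contact? 9.47 [ 516.5 -146.1   87. ] [-1.02 -0.2   0.66] [-0.01 -0.01  0.02]
0.15 9.77 [ 514.7 -141.2   87. ] [-0.87 -1.    0.35] [ 0.01  0.04 -0.03]
0.3 10.07 [ 514.1 -136.    87.1] [-0.03 -2.35  0.02] [-0.33  0.13  0.03]
0.4 10.32 [ 513.9 -132.    87. ] [-0.94 -0.91  1.41] [-0.3   0.23  0.02]
0.5 10.57 [ 514.  -127.9   87. ] [-2.23 -1.07  1.42] [-0.27  0.48  0.01]
0.6 10.82 [ 514.7 -123.9   87. ] [-3.47 -0.26  2.77] [-0.03  0.55 -0.02]
0.68 11.07 [ 515.6 -121.1   86.9] [-3.07 -0.97  1.  ] [-0.03  0.52  0.06]
```

View pics/turned.png

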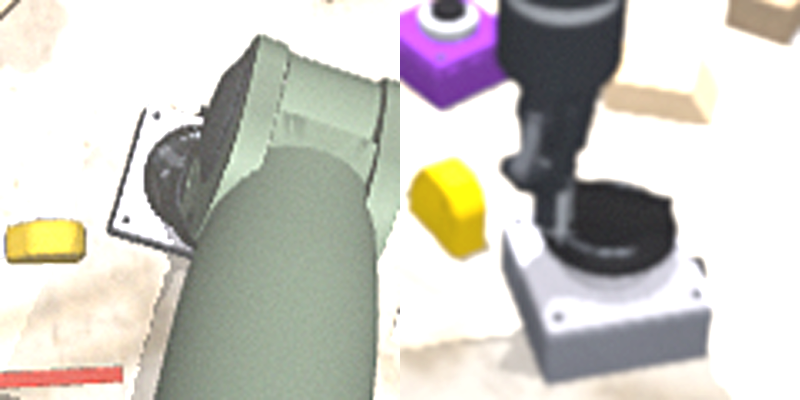

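The cap looks risen: the gap is about 15 px again. I'll push slightly further to be sure, then back off and inspect.

```bash
python3 - <<'E'
from h import *
import cv2
Z=87
bot.movel([*bar(-30,-23.5,.78),Z],rot(.78),max_speed=40); st(.78)
bot.dwell(.2)
p=bar(-32,-50,.6)
bot.movel([*p,Z],max_speed=80); bot.movel([*p,160],max_speed=150)
bot.move_ptp([430,-330,220],rot(.6)); bot.dwell(.3); st("clear")
o=[cv2.resize(imaging.capture(n)[v-20:v+100,u-20:u+100],(400,400),interpolation=cv2.INTER_CUBIC) for n,(u,v) in(("top",(370,200)),("side",(350,260)))]
cv2.imwrite("pics/end.png",cv2.convertScaleAbs(np.hstack(o),alpha=1.5,beta=20))
E
```

```text
0.78 11.42 [ 517.  -117.6   86.8] [-2.06 -0.33  0.83] [-0.06  0.49  0.07]
clear 13.95 [ 430.4 -328.9  219.7] [ 0.46 -0.14  0.26] [ 0.01  0.05 -0.02]
```

View pics/end.png

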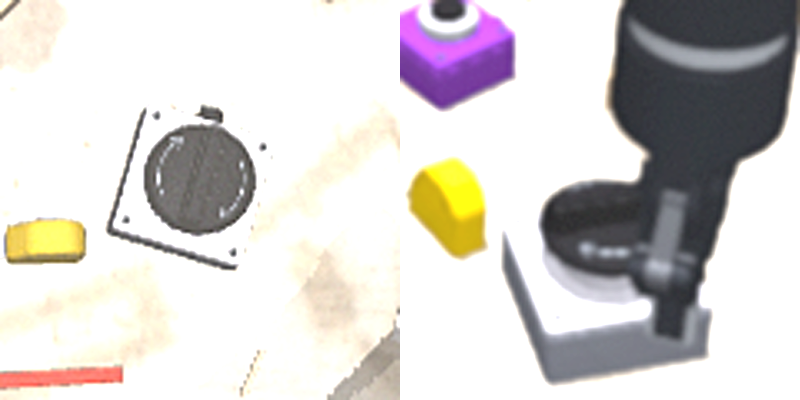

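The button is out again (cap underside raised, white collar visible) and the bar is back at its original lean. The tape measure and pencil haven't moved, so I'm handing in.

```bash
python3 -c "
from bench import bot
print(bot.sign_off())"
```

```text
the job is handed in; nothing more can be done
None
```

I pressed the stop button until it latched, took the hand off, and turned it clockwise with one fingertip until it released; it sprang back out and round, and the job is handed in (no verdict was shown to me).

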